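# Aim the core-wetting nozzle at the basalt

## Robot

A 6-joint arm with a two-finger parallel gripper is mounted at the origin on the work surface. World frame = base frame: x ahead of the robot, y to its left, z up, the work surface at z = 0. Lengths are in m, angles in degrees, forces in N, time in s.
With the tool pointing down it reaches from about 0.35 to 0.925 m from the base axis. Payload 6.4 kg.
Tool frame: the origin (TCP) lies on the mounting face of the last link; the fingertips stand 173 mm ahead of it and the grasp point (between the pads) lies 155 mm ahead of it; z points along the fingers, y is the direction in which the jaws open and shut (so a half turn about z gives the same grasp; the last joint's range is limited). The gripper opens to 85 mm and grips with 20 to 120 N. Pads are 22 mm wide; open, the fingers measure 114 mm over their backs; the gripper's body (76 mm by 85 mm) begins 54 mm behind the grasp point. The pads swing forward as they close: fully open they stand 13 mm farther back than shut.
Start: joints at [-9.975, 14.043, 89.255, -0, 76.702, -9.975], TCP at [0.65, 0, 0.405] pointing down, gripper open.
Joint ranges: [-179.41, 179.41], [-58.25, 129.5], [7.25, 145.43], [-54.29, 234.29], [11.92, 165.04], [-157.13, 157.13]. Speed limits (degrees/s): [147.25, 147.25, 180, 180, 180, 180].

## Interface

Orientations are given as [roll, pitch, yaw] about the fixed x, y, z axes, in that order (R = Rz(yaw) Ry(pitch) Rx(roll)).
In Python, from cell import ctrl gives the robot as it stands.
- The arm moves only by the tool play_rows, never from a script. Its argument "deltas" is one flat list of numbers, 5 for each row, row after row: the finger opening in cm, from 0 to 8.54, then the shift along the tool's x, y, z in cm, then the turn about the tool's z in degrees. In form: [fingers, x, y, z, turn, fingers, x, y, z, turn, ...]. A call has 1 to 12 rows; each row shifts and turns the commanded pose from where the row before left it, along the tool's axes as they then stand; what a row does not reach is not made up. A row lasts 1/8 s, in which the tool goes at most 62.5 mm and 10.7 degrees, less where a joint would pass 70% of its speed; a pose out of reach is approached as far as the arm can. A call is refused whole if a number of a shift passes 6.25 or a number of a turn 10.7, either way. A call with a gripper value outside its range is refused whole. The fingers move at their own pace and stop on an object; "squeeze" is the grip in N (left out, the last holds). Time passes only in rows, so rows that do not move let the fingers close. It gives the time, the measured TCP pose, the force and the opening at its end, in the units of the state.
- ctrl.read_state(): the state, without advancing time (a new reading comes with each control period).
- ctrl.capture(name): name is "scene" or "side" or "wrist"; returns (picture, depth): 384x512x3 uint8, blue, green, red; 384x512 float32, m along the optical axis (not along the pixel's ray), 0 where there is no reading.
- ctrl.camera_info(name): a dict with "fx", "fy", "cx", "cy" (pixels), "eye" and "rotation" of the camera in the world. Camera axes: x right, y up, looking along -z (the intrinsics and any distortion apply to the point x, -y, -z); pixel columns grow to the right and rows downward; lengths in m; the calibration is good to about 2 mm. A picture is of the moment at which its call begins: read the wrist's pose just before it. camera_info takes no time and is no camera call; for the wrist camera it gives the pose at the moment of the call.
- ctrl.job_done(): hands the job in, once; it reports no verdict.
The state is a dict: "t": time; "joints": joint angles; "dq": joint speeds; "joint_efforts": joint torques, N m; "position": TCP position; "eef_rot": TCP orientation; "wrist_force": force on the tool from outside, world axes, zero at the start; "torque": the same for the moment, N m; "opening": finger opening in m.
Only numpy, scipy, OpenCV 4.12 (cv2) and the standard library are available. Lean on these libraries where they do the work, as an engineer would, in place of code of your own. Each camera call takes 0.05 s, during which the arm holds its last target.

## Task

Screw the yellow nozzle hood of the core-wetting stand further down, clockwise seen from above, until its white outlet face points straight at the middle of the dark olive basalt core, then let go and leave it aimed there. Turn it only by its red push-and-turn safety cap: press the cap down gently until it bites and keep it pressed while turning, never hard enough to crack the drive (22 N), and do not touch the hood or its spout. Leave the cores and the other things on the table where they are.

Things in the scene. Friction and masses are not known exactly. Their poses are not given: they have to be found in the camera images.
- stand: stand fixed to the table: grey foot 110 x 110 x 12 mm, dark pillar of radius 21 mm, brass collar to 55 mm height. Origin: centre of the foot's underside, on the vertical screw axis shared by hood and cap. The screw: 6 mm down per full turn clockwise seen from above, about 0.05 N m of friction, stays where it is left, can be turned back. At the start 0.4 to 2.1 rad clockwise are needed
- hood: yellow round nozzle hood, radius 26 mm, 22 mm high, about 55 to 77 mm above the table, with a spout 22 mm wide and 16 mm high running out along its own +x to the white outlet face. Origin: on the screw axis, at its underside; z up; +x is where the outlet points. A brass neck of radius 18.5 mm stands on it, under the cap
- outlet (a point): centre of the white outlet face (38 mm wide, 20 mm high, black slot), 70 mm from the screw axis along the hood's +x; same axes as the hood
- cap: red round safety cap with black ribs above the hood: radius 23 mm (24 over the ribs), 45 mm high, origin at the centre of its underside, 97 mm above the table when up. It spins freely and pushes down on a light spring (2 to 4 N) through 2 to 13 mm of free travel, different each time and hidden, until it bites on the hood's drive plate. It can go down 20 mm at most
- cap_top (a point): centre of the cap's top, 142 mm above the table when up. Bitten, the cap turns the hood by friction against a stiff sprung plate (10 N per mm): it slips below about 7 N, cracks above 22 N; 10 to 17 N is good (the light spring's force comes on top). The plate sinks with the screw, so follow it down. Let go, the cap springs up; it may be gripped again at any angle
- basalt: dark olive basalt core, the target: cylinder 47.6 mm in diameter, 110 mm long, lying along its own y in a grey cradle 63 mm wide, top at 55 mm; about 190 mm from the stand's axis. Origin: on the table under its middle
- granite: pale pinkish granite core, same size and cradle as the basalt, also about 190 mm from the stand's axis; not the target. Either core can be in either place. Origin: on the table under its middle
- clipboard: aluminium clipboard 310 x 225 mm, 4 mm thick, with steel spring clip up to 24 mm high; origin at the centre of its underside
- streak_plate: white porcelain streak plate 75 x 50 x 6 mm; origin at the centre of its underside
- protractor: blue polymer half-round protractor 150 mm wide, 80 mm deep, 5 mm thick; origin at the middle of its straight edge, underside
- rock_pick: rock pick 290 mm long with orange handle, lying along its own x, head at +x; origin on the table near its middle
- loupe: folding hand lens, 38 mm round, 10 mm thick, with a steel cover 50 mm long along its own x; origin at the centre of the round part's underside
There are look-alikes about, which are no part of the job. Of the things that look like the basalt, the largest one is meant.

How it is judged (in metres and radians):
On the way, in this order (a step that is already met when the one before it is completed fails the run):
1. the cap is pressed down until it bites on the hood's drive plate (contact force between cap and hood above 3 N), for 0.1 s.
2. the hood's outlet face points at the basalt core (x of basalt in the frame of hood above 0.1 m and y of basalt in the frame of hood between -0.02 and 0.02 m), for 0.2 s.
At the end, for the whole second after the job is handed in: The line straight out of the hood's outlet face passes within 20 mm of the basalt core's middle (about 6 degrees), on the outlet's side; the hood is at rest, the cap is released and no longer presses on the hood, and the robot touches nothing (all of step 2 and angular speed of hood below 0.05 rad/s and contact force between cap and hood below 1 N and contact force between each of the fingers, the arm and cap below 0.2 N).
It fails at once if the cap is pressed on the hood's drive plate with more than 22 N (contact force between cap and hood above 22 N).
It fails at once if the robot touches the hood or its spout (contact force between any of the fingers, the arm and hood above 1 N).
It fails at once if a core or another loose thing is moved more than 15 mm (distance of any of granite, basalt, clipboard, streak_plate, protractor, rock_pick, loupe from where it was at the start of the episode above 0.015 m).
It also fails if it takes over 45 s, if anything falls off the work surface, if the arm or the gripper's body presses on something with over 40 N, if the wrist force passes 120 N, or if a joint passes its speed limit or range.

## Working session

There is one attempt and no reset: what is moved stays moved. The work goes in short steps, Python scripts to look and compute and a tool call to move; the robot and the scene stay as the last step left them, time stands still between calls to the robot, and variables do not carry over. Pictures are saved under pics/ and viewed, and the job is handed in when it is done.

Besides the shell and the picture viewer there is one more tool, called after ">>>" in YAML: its name, and indented under it one key for each argument. play_rows: Moves the arm, as the interface text tells. Its arguments: {"type":"object","properties":{"deltas":{"type":"array"},"squeeze":{"type":"number"}},"required":["deltas"]}

```bash
ls; mkdir -p pics; cat > h.py <<'E'
import numpy as np, cv2
from cell import ctrl
def pt(info,u,v,d):
    x=(u-info['cx'])/info['fx']*d; y=(v-info['cy'])/info['fy']*d
    return np.array(info['eye'])+np.array(info['rotation'])@np.array([x,-y,-d])
def ray(info,u,v,z):
    e=np.array(info['eye']); r=np.array(info['rotation'])@np.array([(u-info['cx'])/info['fx'],-(v-info['cy'])/info['fy'],-1])
    return e+r*(z-e[2])/r[2]
E
python3 - <<'E'
from h import *
for n in ['scene','side','wrist']:
    i=ctrl.camera_info(n); p,d=ctrl.capture(n); cv2.imwrite(f'pics/{n}0.png',p); np.savez(f'{n}0.npz',p=p,d=d,**{k:np.array(v) for k,v in i.items() if v is not None})
    print(n,i)
print(ctrl.read_state())
E
```

```text
pics
scene {'fx': 424.19012514364636, 'fy': 424.19012514364636, 'cx': 264.34229338101545, 'cy': 190.5669873777758, 'eye': array([ 1.16833359, -0.12756817,  1.24109322]), 'rotation': array([31.45524644, -0.24864839, 81.15508294])}
side {'fx': 418.6143733167059, 'fy': 418.6143733167059, 'cx': 255.7118027491774, 'cy': 190.49076378144503, 'eye': array([ 0.44537799, -0.83285192,  0.93247691]), 'rotation': array([45.30419796, -1.03297793, -3.98494056])}
wrist {'fx': 283.27559253102777, 'fy': 283.27559253102777, 'cx': 262.13375663658144, 'cy': 188.93530965612814, 'eye': array([0.65004442, 0.07353172, 0.37304663]), 'rotation': array([-16.64333703,   0.11356941,  -0.06758276])}
{'t': 0.15, 'joints': array([-9.97683879e+00,  1.40740986e+01,  8.93113666e+01, -7.46997398e-04,
        7.67024998e+01, -9.97533114e+00]), 'dq': array([-0.03059854, -0.2548672 , -0.12711635,  0.064375  , -0.09495291,
        0.04424722]), 'joint_efforts': array([ 3.57137314e-04, -4.29984105e+01, -3.26552796e+01, -1.40693478e-04,
        3.52074814e-03,  1.27692519e-05]), 'position': array([6.49814280e-01, 1.88940454e-05, 4.03819067e-01]), 'eef_rot': array([-1.79913239e+02, -1.45219352e-02,  8.99986537e+01]), 'wrist_force': array([-0.99041192, -1.30789628, -0.54923612]), 'torque': array([ 0.01982412,  0.00356563, -0.00220579]), 'opening': 0.08543113687608049}
```

View images.

```bash
python3 - <<'E'
s=open('h.py').read()
s=s.replace("from cell import ctrl\n","from cell import ctrl\nfrom scipy.spatial.transform import Rotation as Ro\ndef RM(i):\n    return Ro.from_euler('xyz',i['rotation'],degrees=True).as_matrix()\n").replace("np.array(info['rotation'])","RM(info)")
open('h.py','w').write(s)
E
```

```text
(no output)
```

View pics/scene0.png

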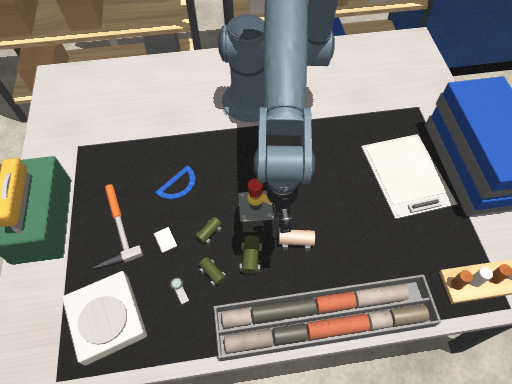

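View pics/side0.png

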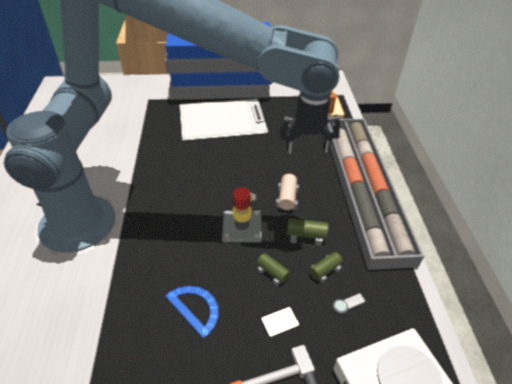

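View pics/wrist0.png

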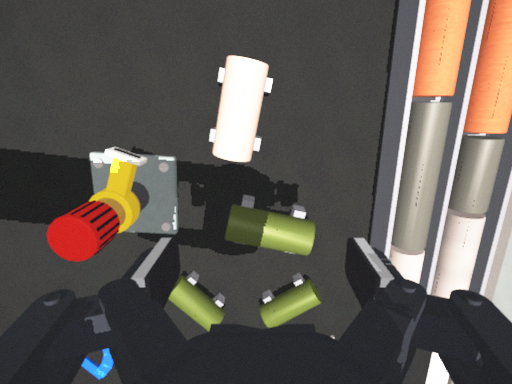

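```bash
cat > m.py <<'E'
from h import *
def load(n):
    z=np.load(f'{n}.npz'); return z['p'],z['d'],{k:(z[k] if z[k].ndim else float(z[k])) for k in z.files if k not in 'pd'}
def cloud(i,d):
    v,u=np.mgrid[:384,:512]; x=(u-i['cx'])/i['fx']*d; y=(v-i['cy'])/i['fy']*d
    return np.array(i['eye'])+np.stack([x,-y,-d],-1)@RM(i).T
E
python3 - <<'E'
from m import *
for n in ['scene0','side0','wrist0']:
    p,d,i=load(n); P=cloud(i,d); h=cv2.cvtColor(p,cv2.COLOR_BGR2HSV)
    for nm,lo,hi in [('olive',(25,80,30),(45,255,255)),('red',(0,180,60),(5,255,255)),('yellow',(20,180,120),(33,255,255)),('pink',(3,25,150),(16,120,255))]:
        m=cv2.inRange(h,lo,hi); 
        c,l,s,ce=cv2.connectedComponentsWithStats(m)
        for k in range(1,c):
            if s[k,4]<(400 if n[0]=='w' else 60): continue
            q=P[(l==k)&(d>0)]; 
            if not len(q): continue
            t=q[q[:,2]>np.percentile(q[:,2],98)-.004]
            hi_=q
            r=cv2.minAreaRect((hi_[:,:2]*1000).astype(np.float32))
            print(n,nm,ce[k].round(),s[k,4],'rect',np.round(r[0]),np.round(r[1]),round(r[2]),'zmin/max',q[:,2].min().round(3),np.percentile(q[:,2],98).round(3),'top',t.mean(0).round(4))
    cv2.imwrite('pics/%s_crop.png'%n,cv2.resize({'scene0':p[160:300,180:330],'side0':p[170:300,210:370],'wrist0':p[40:340,30:350]}[n],None,fx=(2.4 if n[0]=='w' else 4),fy=(1.9 if n[0]=='w' else 4),interpolation=2)[:600,:800])
E
```

```text
scene0 olive [208. 229.] 299 rect [ 552. -206.] [37. 85.] 45 zmin/max -0.001 0.045 top [ 0.5515 -0.2074  0.0435]
scene0 olive [250. 255.] 562 rect [658. -88.] [ 51. 111.] 78 zmin/max -0.003 0.058 top [ 0.6618 -0.0873  0.0555]
scene0 olive [212. 271.] 345 rect [ 683. -213.] [103.  35.] 31 zmin/max -0.002 0.046 top [ 0.6907 -0.207   0.0442]
scene0 red [254. 187.] 166 rect [480. -46.] [43. 39.] 33 zmin/max 0.097 0.145 top [ 0.4787 -0.0463  0.1427]
scene0 pink [302. 232.] 122 rect [614.  75.] [90. 26.] 74 zmin/max 0.042 0.058 top [0.62   0.0717 0.0556]
scene0 pink [296. 240.] 223 rect [637.  58.] [114.  34.] 64 zmin/max 0.025 0.053 top [0.6319 0.0499 0.0511]
scene0 pink [382. 294.] 728 rect [841. 272.] [149.  43.] 90 zmin/max 0.031 0.056 top [0.8408 0.2701 0.0536]
scene0 pink [236. 317.] 423 rect [ 841. -152.] [83. 42.] 88 zmin/max 0.004 0.056 top [ 0.8401 -0.152   0.0538]
scene0 pink [381. 319.] 306 rect [908. 247.] [60. 43.] 89 zmin/max 0.034 0.056 top [0.9088 0.2457 0.0535]
scene0 pink [248. 340.] 669 rect [ 909. -125.] [129.  39.] 89 zmin/max 0.035 0.057 top [ 0.9085 -0.1272  0.0545]
[... 1071 characters left out ...]
03 -0.0193  0.0752]
wrist0 olive [270. 230.] 3129 rect [663. -95.] [ 68. 128.] 78 zmin/max -0.001 0.055 top [ 0.6585 -0.0829  0.0531]
wrist0 olive [195. 304.] 1521 rect [ 593. -130.] [291.  83.] 63 zmin/max -0.001 0.043 top [ 0.5523 -0.1948  0.0475]
wrist0 olive [290. 304.] 1612 rect [ 693. -130.] [281.  93.] 89 zmin/max -0.0 0.042 top [ 0.6901 -0.2002  0.0437]
wrist0 red [ 80. 232.] 2696 rect [417. -76.] [185.  68.] 38 zmin/max -0.001 0.143 top [ 0.4789 -0.0414  0.1418]
wrist0 yellow [122. 193.] 1396 rect [474. -41.] [120.  62.] 38 zmin/max 0.001 0.078 top [ 0.4898 -0.026   0.0759]
wrist0 pink [448. 249.] 973 rect [842. -50.] [112. 260.] 43 zmin/max 0.031 0.051 top [ 0.8699 -0.0499  0.0945]
```

View pics/scene0_crop.png

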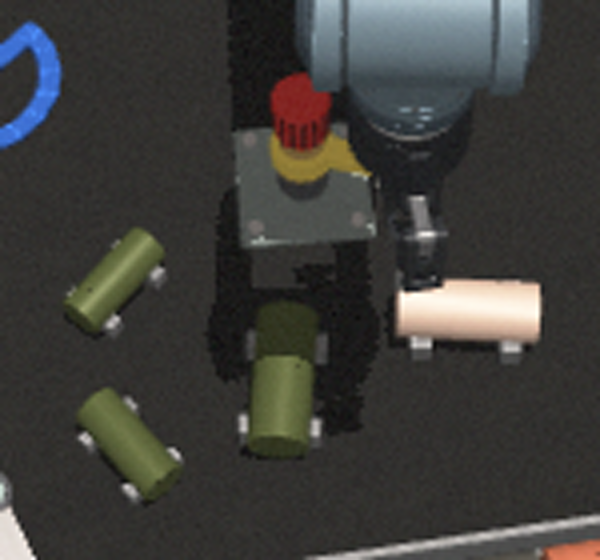

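```bash
python3 - <<'E'
from m import *
from scipy.optimize import least_squares
for n in ['scene0','side0','wrist0']:
    p,d,i=load(n); P=cloud(i,d); h=cv2.cvtColor(p,cv2.COLOR_BGR2HSV)
    near=(np.hypot(P[...,0]-.478,P[...,1]+.046)<.11)&(d>0)
    f=P[near&(P[...,2]>.008)&(P[...,2]<.016)]
    r=cv2.minAreaRect((f[:,:2]*1000).astype(np.float32)); print(n,'foot',len(f),r)
    red=cv2.inRange(h,(0,180,60),(5,255,255))>0
    # cap top: pixel contour ellipse of points z>.139
    t=near&red&(P[...,2]>.1385); cs,_=cv2.findContours(t.astype(np.uint8),0,cv2.CHAIN_APPROX_NONE); c=max(cs,key=cv2.contourArea)
    e=cv2.fitEllipse(c); print(' captop',e,ray(i,*e[0],.142).round(4))
    w=near&(h[...,1]<40)&(h[...,2]>170)&(P[...,2]>.045)&(P[...,2]<.09)
    print(' white',w.sum()); 
    if w.sum()>15:
        q=P[w]; print(q.mean(0).round(4)); c0=q.mean(0)[:2]-[.4785,-.046]; print(' yaw',np.degrees(np.arctan2(c0[1],c0[0])),np.hypot(*c0)); r=cv2.minAreaRect((q[:,:2]*1000).astype(np.float32)); print(r)
        print(np.percentile(q,[2,98],axis=0).round(3))
    y=near&(cv2.inRange(h,(20,150,90),(33,255,255))>0)&(P[...,2]>.05)&(P[...,2]<.085)
    q=P[y]-[.4785,-.046,0]; rr=np.hypot(q[:,0],q[:,1]); s=q[rr>.035]; print(' spout',len(s), np.degrees(np.arctan2(s[:,1].mean(),s[:,0].mean())) if len(s) else '')
    # basalt side centroid: top ridge line
    b=P[(d>0)&(np.hypot(P[...,0]-.66,P[...,1]+.087)<.075)&(P[...,2]>.030)&(cv2.inRange(h,(22,60,15),(48,255,255))>0)]
    print(' basalt',len(b),cv2.minAreaRect((b[:,:2]*1000).astype(np.float32)))
E
```

```text
scene0 foot 536 ((483.55145263671875, -60.51557159423828), (150.3527069091797, 136.58277893066406), 77.3025894165039)
 captop ((254.29864501953125, 184.82168579101562), (10.845468521118164, 13.320101737976074), 112.25457000732422) [ 0.4797 -0.0467  0.142 ]
 white 0
 spout 21 63.3551712337951
 basalt 548 ((661.7141723632812, -69.5189437866211), (80.8055648803711, 111.34565734863281), 77.98051452636719)
side0 foot 774 ((488.49224853515625, -50.81243133544922), (133.11895751953125, 176.2311553955078), 71.11174011230469)
 captop ((241.51976013183594, 193.76622009277344), (11.128870964050293, 14.12263011932373), 91.16791534423828) [ 0.4765 -0.0472  0.142 ]
 white 0
 spout 0 
 basalt 609 ((656.344482421875, -89.72608947753906), (44.56959533691406, 110.19264221191406), 77.40198516845703)
wrist0 foot 3380 ((478.2510986328125, -42.123207092285156), (109.63336181640625, 109.6646499633789), 86.63998413085938)
 captop ((72.77938842773438, 237.54649353027344), (43.02934646606445, 52.771507263183594), 115.16498565673828) [ 0.4793 -0.041   0.142 ]
 white 311
[0.5031 0.0202 0.0731]
 yaw 69.65351833050558 0.07061361891969432
((501.183837890625, 19.49530792236328), (7.937034606933594, 37.600345611572266), 68.92975616455078)
[[0.485 0.012 0.06 ]
 [0.519 0.028 0.077]]
 spout 628 69.35298873512387
 basalt 3051 ((659.013671875, -82.47505187988281), (45.28253173828125, 109.58409118652344), 77.8555679321289)
```

View pics/wrist0_crop.png

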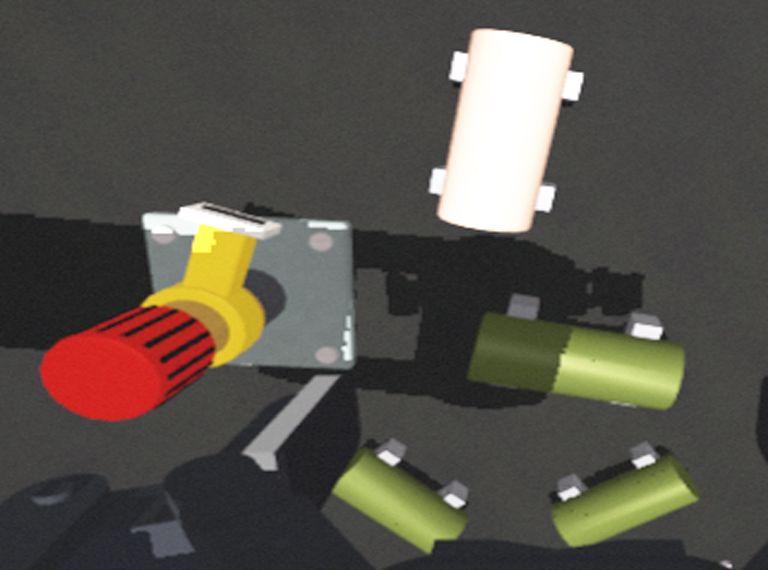

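Olive candidates in the scene view are (250,255), (208,229) and (212,271). The first measures 111 x 51 mm, has its top at 55 mm and lies 187 mm from the axis. The other two are about 85 x 37 mm, so the first is the basalt, and the crop confirms it. The hood yaw is about 69° and the target direction about -12.7°, so roughly 82° clockwise is needed. I'll move over the cap next.

>>> play_rows:
  deltas: [8.54,-0.75,-2.8,0.4,0,8.54,-0.75,-2.8,0.4,0,8.54,-0.75,-2.8,0.4,0,8.54,-0.75,-2.9,0.4,0,8.54,-0.75,-2.9,0.4,0,8.54,-0.8,-2.9,0.4,0,8.54,0,0,0,0,8.54,0,0,0,0]
  squeeze: 60

```text
t: 1.15
position: [0.4794, -0.0455, 0.381]
eef_rot: [180.0, 0.0, 90.0]
wrist_force: [0.7, -0.2, -0.1]
opening: 0.0856
```

```bash
cat > look.py <<'E'
import sys
from m import *
tag=sys.argv[1]; ax=np.array([.4785,-.0455])
st=ctrl.read_state(); print(st['t'],st['position'].round(4),st['eef_rot'].round(2),st['joints'].round(1),st['wrist_force'].round(2),st['opening'])
for n in sys.argv[2:]:
    i=ctrl.camera_info(n); p,d=ctrl.capture(n); cv2.imwrite(f'pics/{n}{tag}.png',p); np.savez(f'{n}{tag}.npz',p=p,d=d,**{k:np.array(v) for k,v in i.items()})
    P=cloud(i,d); h=cv2.cvtColor(p,cv2.COLOR_BGR2HSV); near=(np.hypot(*(P[...,:2]-ax).transpose(2,0,1))<.1)&(d>0)
    red=cv2.inRange(h,(0,150,40),(6,255,255))>0
    t=red&near&(P[...,2]>.1); zt=np.percentile(P[t][:,2],90) if t.any() else 0
    t&=P[...,2]>zt-.004
    cs,_=cv2.findContours(t.astype(np.uint8),0,cv2.CHAIN_APPROX_NONE)
    if cs:
        e=cv2.fitEllipse(max(cs,key=cv2.contourArea)); c=ray(i,*e[0],zt); print(n,'captop',e,c.round(4))
    w=near&(h[...,1]<45)&(h[...,2]>130)&(P[...,2]>.045)&(P[...,2]<.085)
    y=near&(cv2.inRange(h,(20,150,60),(33,255,255))>0)&(P[...,2]>.04)&(P[...,2]<.085)
    f=P[near&(P[...,2]>.008)&(P[...,2]<.016)]
    if len(f): print(' foot',cv2.minAreaRect((f[:,:2]*1000).astype(np.float32)))
    if w.sum()>10: print(' white',w.sum(),P[w].mean(0).round(4),cv2.minAreaRect((P[w][:,:2]*1000).astype(np.float32)))
    s=P[y]; s=s[np.hypot(*(s[:,:2]-ax).T)>.035]
    if len(s): print(' spout',len(s),s.mean(0).round(4))
E
python3 look.py 1 wrist scene side
```

```text
1.15 [ 0.4794 -0.0455  0.381 ] [1.7995e+02 1.0000e-02 8.9990e+01] [-18.9  -7.9 114.6   0.   73.2 -18.9] [ 0.71 -0.16 -0.06] 0.08557673107675758
wrist captop ((259.02325439453125, 197.7457733154297), (54.20933532714844, 56.49716567993164), 90.59413146972656) [ 0.4774 -0.0413  0.1427]
 foot ((477.6180114746094, -42.7544059753418), (110.00676727294922, 110.0818099975586), 86.39791107177734)
 white 282 [0.5005 0.0191 0.075 ] ((493.383056640625, -0.8175487518310547), (50.358577728271484, 37.72260284423828), 70.29158782958984)
 spout 75 [0.4885 0.0035 0.0712]
scene captop ((254.68960571289062, 184.77920532226562), (10.553346633911133, 13.28918170928955), 97.36055755615234) [ 0.4808 -0.0456  0.1437]
 foot ((488.3998718261719, -62.57395935058594), (143.79098510742188, 138.8377227783203), 86.35491180419922)
 white 26 [0.5035 0.017  0.0735] ((500.33306884765625, 17.988689422607422), (5.428133010864258, 39.27322769165039), 69.40200805664062)
 spout 16 [ 0.5017 -0.0036  0.0686]
side captop ((240.96372985839844, 193.2291717529297), (11.39431095123291, 15.327275276184082), 87.26114654541016) [ 0.475  -0.0478  0.1447]
 foot ((495.35198974609375, -40.891395568847656), (123.9201889038086, 149.55116271972656), 84.73933410644531)
 white 12 [0.5119 0.0117 0.0743] ((511.0816955566406, 10.85096549987793), (8.758988380432129, 9.771893501281738), 4.639703273773193)
```

View pics/wrist1.png

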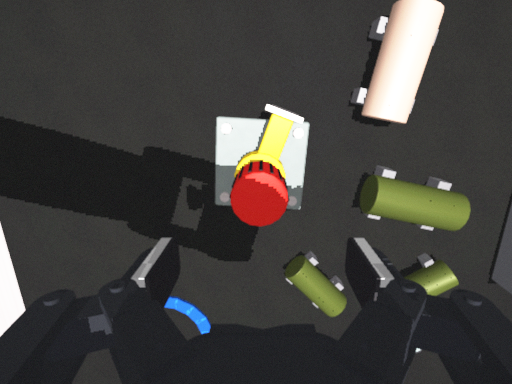

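>>> play_rows:
  deltas: [8.54,0.15,-0.16,2.3,0,8.54,0,0,2.3,0,8.54,0,0,2.3,0,8.54,0,0,2.4,0,8.54,0,0,0,0,8.54,0,0,0,0]

```text
t: 2.05
position: [0.4781, -0.044, 0.2886]
eef_rot: [179.9, 0.0, 90.0]
wrist_force: [-0.4, -0.4, 0.3]
opening: 0.0853
```

```bash
python3 look.py 2 wrist side
```

```text
2.05 [ 0.4781 -0.044   0.2886] [1.7993e+02 2.0000e-02 9.0020e+01] [-18.8  -0.8 118.6  -0.   62.1 -18.8] [-0.39 -0.44  0.33] 0.08528447857644417
wrist captop ((259.80810546875, 262.1908264160156), (85.84257507324219, 94.5675048828125), 89.89330291748047) [ 0.4774 -0.0404  0.1426]
 foot ((477.6852111816406, -42.69880676269531), (109.5368881225586, 110.06648254394531), 86.52501678466797)
 white 607 [0.5002 0.0195 0.0752] ((493.0055847167969, -0.7627677917480469), (49.57173538208008, 37.963722229003906), 68.99771881103516)
 spout 821 [ 0.4924 -0.0021  0.0728]
side captop ((241.08912658691406, 193.2840118408203), (11.427084922790527, 14.953726768493652), 84.79456329345703) [ 0.4754 -0.048   0.1447]
 foot ((469.79852294921875, -56.30116271972656), (135.35888671875, 142.59487915039062), 4.665586471557617)
 white 13 [0.5121 0.012  0.0732] ((512.4923095703125, 13.945625305175781), (6.51503324508667, 10.717707633972168), 50.71699142456055)
```

View pics/wrist2.png

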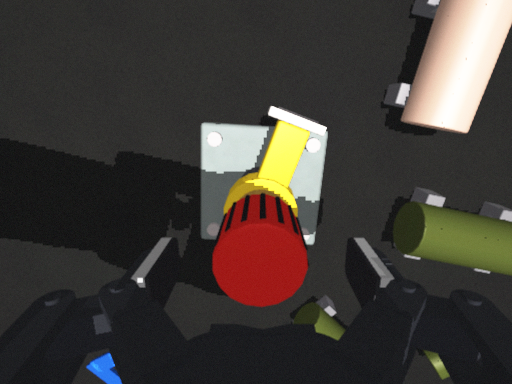

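View pics/side2.png

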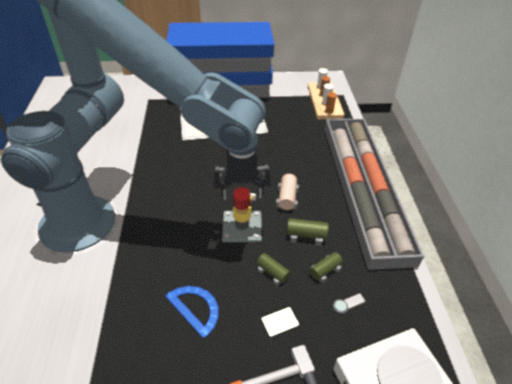

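```bash
python3 - <<'E'
from m import *
p,d,i=load('wrist2'); P=cloud(i,d)
h=cv2.cvtColor(p,cv2.COLOR_BGR2HSV)
for lo,hi in [((130),(185)),((345),(400))]:
    m=np.zeros_like(d,bool); m[230:300,lo:hi]=True; m&=(P[...,2]>.10)&(P[...,2]<.2)&(d>0)
    q=P[m]; t=q[q[:,2]<q[:,2].min()+.006]
    print(len(q),q[:,2].min().round(4),t.mean(0).round(4),t.min(0).round(4),t.max(0).round(4))
    q=P[m&(h[...,2]>100)]; print('  bright',len(q),q.min(0).round(4),q.max(0).round(4))
E
```

```text
2510 0.1279 [ 0.4354 -0.0415  0.1315] [ 0.4294 -0.0542  0.1279] [ 0.4362 -0.032   0.1338]
  bright 494 [ 0.4291 -0.0367  0.133 ] [ 0.4353 -0.0309  0.1726]
2632 0.1277 [ 0.5218 -0.0418  0.1315] [ 0.5208 -0.0547  0.1277] [ 0.5273 -0.0324  0.1337]
  bright 519 [ 0.5225 -0.0368  0.1327] [ 0.5277 -0.0314  0.1674]
```

>>> play_rows:
  deltas: [8.54,0.12,-0.08,0,0,3.5,0,0,0,0,3.5,0,0,0,0,3.5,0,0,0,0,3.5,0,0,0,0,3.5,0,0,0,0,3.5,0,0,0,0]
  squeeze: 60

```text
t: 3.02
position: [0.4768, -0.0428, 0.2879]
eef_rot: [180.0, 0.0, 90.0]
wrist_force: [1.9, -0.3, 1.8]
opening: 0.0446
```

```bash
python3 look.py 3 wrist
```

```text
3.025 [ 0.4768 -0.0428  0.2879] [179.96   0.    89.99] [-18.7  -0.9 118.8   0.   62.1 -18.7] [ 1.94 -0.25  1.76] 0.04461919114570992
wrist captop ((262.4665832519531, 264.95550537109375), (85.45097351074219, 94.56879425048828), 89.5438003540039) [ 0.4772 -0.0404  0.1421]
 foot ((478.14764404296875, -40.56296157836914), (105.40555572509766, 109.3655776977539), 86.60846710205078)
 white 608 [0.5003 0.0195 0.0752] ((492.9311218261719, -0.7054080963134766), (49.58787155151367, 37.78324508666992), 69.04995727539062)
 spout 865 [ 0.4923 -0.002   0.0728]
```

View pics/wrist3.png

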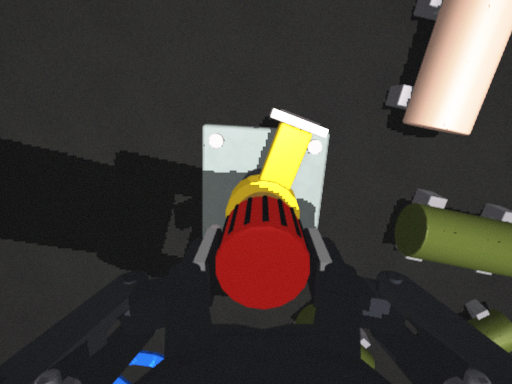

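>>> play_rows:
  deltas: [3.5,0,0,0.05,0,3.5,0,0,0.05,0,3.5,0,0,0.05,0,3.5,0,0,0.0,0]

```text
t: 3.58
position: [0.4768, -0.0428, 0.2863]
eef_rot: [180.0, 0.0, 90.0]
wrist_force: [3.4, 0.7, 1.9]
opening: 0.0442
```

>>> play_rows:
  deltas: [3.5,0,0,0.05,0,3.5,0,0,0.05,0,3.5,0,0,0.0,0]

```text
t: 3.95
position: [0.4768, -0.0428, 0.2853]
eef_rot: [180.0, 0.0, 90.0]
wrist_force: [4.1, 0.6, 1.0]
opening: 0.0444
```

>>> play_rows:
  deltas: [3.5,0,0.03,0.05,0,3.5,0,0,0.05,0,3.5,0,0,0.0,0]

```text
t: 4.32
position: [0.4769, -0.0428, 0.2842]
eef_rot: [-180.0, 0.0, 90.0]
wrist_force: [3.5, 0.8, 2.3]
opening: 0.0444
```

>>> play_rows:
  deltas: [3.5,0,0,0.05,0,3.5,0,0,0.05,0,3.5,0,0,0.0,0]

```text
t: 4.7
position: [0.4769, -0.0428, 0.2832]
eef_rot: [-180.0, 0.0, 90.0]
wrist_force: [3.5, 0.8, 1.8]
opening: 0.0445
```

>>> play_rows:
  deltas: [3.5,0,0,0.05,0,3.5,0,0,0.05,0,3.5,0,0,0.0,0]

```text
t: 5.08
position: [0.4769, -0.0428, 0.2822]
eef_rot: [-180.0, 0.0, 90.0]
wrist_force: [3.0, 0.3, 1.6]
opening: 0.0442
```

```bash
python3 look.py 4 wrist
```

```text
5.075 [ 0.4769 -0.0428  0.2822] [-180.    0.   90.] [-18.7  -0.3 118.9  -0.   61.4 -18.7] [2.98 0.31 1.6 ] 0.04420251982246408
wrist captop ((262.46905517578125, 264.9185791015625), (85.54673767089844, 94.57925415039062), 89.34263610839844) [ 0.4773 -0.0404  0.1364]
 foot ((477.7906188964844, -38.756004333496094), (102.03968811035156, 110.21028900146484), 86.75588989257812)
 white 639 [0.5003 0.0196 0.0753] ((492.3343505859375, 0.30513763427734375), (49.544410705566406, 37.95065689086914), 66.38150787353516)
 spout 980 [ 0.4924 -0.0017  0.0728]
```

>>> play_rows:
  deltas: [3.5,0,0,0.05,0,3.5,0,0,0.05,0,3.5,0,0,0.0,0]

```text
t: 5.5
position: [0.4769, -0.0428, 0.2812]
eef_rot: [-180.0, 0.0, 90.0]
wrist_force: [3.1, -0.2, 2.0]
opening: 0.0444
```

>>> play_rows:
  deltas: [3.5,0,0,0.05,0,3.5,0,0,0.0,0]

```text
t: 5.75
position: [0.4769, -0.0428, 0.2807]
eef_rot: [-180.0, 0.0, 90.0]
wrist_force: [3.0, -0.4, 3.0]
opening: 0.0444
```

>>> play_rows:
  deltas: [3.5,0,0,0.05,0,3.5,0,0,0.0,0]

```text
t: 6.0
position: [0.4769, -0.0428, 0.2802]
eef_rot: [180.0, 0.0, 90.0]
wrist_force: [3.6, -0.2, 1.9]
opening: 0.0445
```

>>> play_rows:
  deltas: [3.5,0,0,0.05,0,3.5,0,0,0.05,0,3.5,0,0,0.0,0]

```text
t: 6.38
position: [0.4769, -0.0428, 0.2792]
eef_rot: [180.0, 0.0, 90.0]
wrist_force: [3.2, -0.2, 2.5]
opening: 0.0442
```

>>> play_rows:
  deltas: [3.5,0,0,0.05,0,3.5,0,0,0.05,0,3.5,0,0,0.0,0]

```text
t: 6.75
position: [0.4769, -0.0428, 0.2782]
eef_rot: [180.0, 0.0, 90.0]
wrist_force: [3.0, 0.8, 2.7]
opening: 0.0444
```

>>> play_rows:
  deltas: [3.5,0,0,0.05,0,3.5,0,0,0.05,0,3.5,0,0,0.0,0]

```text
t: 7.12
position: [0.4769, -0.0428, 0.2772]
eef_rot: [180.0, 0.0, 90.0]
wrist_force: [2.9, -0.1, 2.2]
opening: 0.0445
```

>>> play_rows:
  deltas: [3.5,0,0,0.05,0,3.5,0,0,0.05,0,3.5,0,0,0.0,0]

```text
t: 7.5
position: [0.477, -0.0428, 0.2764]
eef_rot: [-180.0, -0.0, 90.0]
wrist_force: [1.6, 1.0, 5.1]
opening: 0.0441
```

>>> play_rows:
  deltas: [3.5,0,0,0.03,0,3.5,0,0,0.0,0]

```text
t: 7.75
position: [0.477, -0.0428, 0.2764]
eef_rot: [-180.0, 0.0, 90.0]
wrist_force: [0.4, 1.4, 6.7]
opening: 0.0446
```

>>> play_rows:
  deltas: [3.5,0,0,0.03,0,3.5,0,0,0.0,0]

```text
t: 8.0
position: [0.477, -0.0428, 0.2762]
eef_rot: [-180.0, 0.0, 90.0]
wrist_force: [0.5, 1.0, 8.0]
opening: 0.0446
```

>>> play_rows:
  deltas: [3.5,0,0,0.06,0,3.5,0,0,0.0,0]

```text
t: 8.25
position: [0.4771, -0.0428, 0.2759]
eef_rot: [-180.0, -0.0, 90.0]
wrist_force: [-1.7, 1.3, 10.3]
opening: 0.0445
```

```bash
python3 look.py 5 wrist
```

```text
8.25 [ 0.4771 -0.0428  0.2759] [-179.97   -0.     90.01] [-18.7   0.3 119.   -0.   60.7 -18.7] [-1.7   1.35 10.28] 0.044531417225466524
wrist captop ((262.3255615234375, 264.9246520996094), (85.54889678955078, 94.60574340820312), 89.90606689453125) [ 0.4773 -0.0404  0.1301]
 foot ((478.12286376953125, -38.00663375854492), (99.97844696044922, 109.6800537109375), 86.43895721435547)
 white 689 [0.5003 0.0196 0.0753] ((493.1160583496094, -0.4419689178466797), (48.852760314941406, 37.95741271972656), 68.98800659179688)
 spout 1074 [ 0.4925 -0.0017  0.0728]
```

>>> play_rows:
  deltas: [3.5,0,0,0.06,0,3.5,0,0,0.0,0]

```text
t: 8.55
position: [0.4771, -0.0428, 0.2755]
eef_rot: [-180.0, -0.0, 90.0]
wrist_force: [-2.0, 0.8, 12.5]
opening: 0.0443
```

>>> play_rows:
  deltas: [3.5,0,0,0.04,0,3.5,0,0,0.0,0]

```text
t: 8.8
position: [0.4772, -0.0428, 0.2753]
eef_rot: [-179.9, -0.0, 90.0]
wrist_force: [-2.1, 0.8, 14.0]
opening: 0.0443
```

>>> play_rows:
  deltas: [3.5,0,0,0.03,0,3.5,0,0,0.007,4,3.5,0,0,0.007,4,3.5,0,0,0.0,0]

```text
t: 9.3
position: [0.4772, -0.0428, 0.2751]
eef_rot: [-180.0, 0.0, 82.0]
wrist_force: [-2.3, 1.5, 15.8]
opening: 0.0445
```

```bash
python3 look.py 6 wrist
```

```text
9.3 [ 0.4772 -0.0428  0.2751] [-1.7997e+02  1.0000e-02  8.1990e+01] [-18.7   0.4 119.   -0.   60.6 -10.7] [-2.33  1.5  15.76] 0.04453986722905534
wrist captop ((262.2778015136719, 264.9653015136719), (85.54608917236328, 94.6069107055664), 90.14848327636719) [ 0.4777 -0.0404  0.1294]
 foot ((477.8056335449219, -38.090126037597656), (100.19207000732422, 110.06945037841797), 86.23786926269531)
 white 697 [0.5089 0.0157 0.0751] ((498.3231506347656, -2.481290817260742), (49.980621337890625, 38.26744079589844), 58.48921203613281)
 spout 881 [ 0.498  -0.0044  0.0725]
```

>>> play_rows:
  deltas: [3.5,0,0,0.008,5,3.5,0,0,0.008,5,3.5,0,0,0.008,5,3.5,0,0,0.008,5]

```text
t: 9.85
position: [0.4774, -0.0429, 0.2749]
eef_rot: [180.0, 0.0, 61.9]
wrist_force: [-1.9, 1.5, 12.9]
opening: 0.0444
```

```bash
python3 look.py 7 wrist
```

```text
9.85 [ 0.4774 -0.0429  0.2749] [179.98   0.    61.86] [-18.7   0.5 119.   -0.   60.5   9.4] [-1.9   1.48 12.89] 0.04437913456550454
wrist captop ((262.404296875, 265.00921630859375), (85.4330825805664, 94.8577880859375), 89.53575897216797) [ 0.4788 -0.0407  0.1292]
 foot ((477.61767578125, -42.81719207763672), (109.25940704345703, 110.18643951416016), 86.36457824707031)
 white 733 [0.5268 0.0022 0.0744] ((527.6353149414062, 1.8298053741455078), (7.820953369140625, 37.856590270996094), 43.110965728759766)
 spout 325 [ 0.5127 -0.0086  0.0709]
```

>>> play_rows:
  deltas: [3.5,0,0,0.016,5,3.5,0,0,0.016,5,3.5,0,0,0.012,5,3.5,0,0,0.012,5]

```text
t: 10.4
position: [0.4776, -0.043, 0.2745]
eef_rot: [179.9, -0.0, 41.9]
wrist_force: [-1.8, 0.8, 14.7]
opening: 0.0442
```

```bash
python3 look.py 8 wrist
```

```text
10.4 [ 0.4776 -0.043   0.2745] [ 1.7993e+02 -2.0000e-02  4.1860e+01] [-18.7   0.5 119.   -0.   60.4  29.4] [-1.79  0.79 14.7 ] 0.04416962501236078
wrist captop ((262.45013427734375, 265.0060729980469), (85.60391235351562, 94.68086242675781), 89.93357849121094) [ 0.4796 -0.0414  0.1288]
 foot ((477.7696228027344, -43.0988655090332), (109.49747467041016, 109.79667663574219), 86.42288970947266)
 white 707 [ 0.5394 -0.0177  0.0743] ((539.3546142578125, -18.464929580688477), (7.068274021148682, 37.902549743652344), 20.762928009033203)
 spout 310 [ 0.5235 -0.0233  0.071 ]
```

>>> play_rows:
  deltas: [3.5,0,0,0.012,5,3.5,0,0,0.012,5,3.5,0,0,0.012,5,3.5,0,0,0.012,5]

```text
t: 10.95
position: [0.4777, -0.0432, 0.2742]
eef_rot: [179.9, -0.1, 21.9]
wrist_force: [-1.5, -1.2, 13.3]
opening: 0.0441
```

>>> play_rows:
  deltas: [3.5,0,0,0.009,5,3.5,0,0,0.009,5,3.5,0,0,0.0,0,3.5,0,0,0.0,0]

```text
t: 11.45
position: [0.4778, -0.0433, 0.2741]
eef_rot: [179.9, -0.1, 12.0]
wrist_force: [-1.1, -0.8, 14.9]
opening: 0.0443
```

```bash
python3 look.py 9 wrist scene side; cat > ang.py <<'E'
import sys
from m import *
for n in sys.argv[1:]:
    p,d,i=load(n); P=cloud(i,d); h=cv2.cvtColor(p,cv2.COLOR_BGR2HSV)
    b=P[(d>0)&(np.hypot(P[...,0]-.66,P[...,1]+.087)<.08)&(P[...,2]>.030)&(cv2.inRange(h,(22,60,15),(48,255,255))>0)]
    print(n,'basalt',len(b),cv2.minAreaRect((b[:,:2]*1000).astype(np.float32)))
E
python3 ang.py wrist9 scene9 side9
```

```text
11.45 [ 0.4778 -0.0433  0.2741] [ 1.7989e+02 -9.0000e-02  1.2010e+01] [-1.87e+01  6.00e-01  1.19e+02 -1.00e-01  6.03e+01  5.93e+01] [-1.14 -0.82 14.88] 0.04429884224831884
wrist captop ((262.544677734375, 265.0640563964844), (85.529541015625, 94.60641479492188), 89.47151184082031) [ 0.4803 -0.0428  0.1284]
 foot ((478.3268127441406, -43.585147857666016), (110.1555404663086, 108.68968963623047), 86.41150665283203)
 white 698 [ 0.5438 -0.0528  0.0739] ((543.6096801757812, -53.38206100463867), (38.03805923461914, 6.560779094696045), 80.6925048828125)
 spout 297 [ 0.5283 -0.0496  0.0704]
scene captop ((255.95114135742188, 186.88180541992188), (9.582510948181152, 12.046547889709473), 42.3988151550293) [ 0.4805 -0.0419  0.1303]
 foot ((486.9930725097656, -31.438888549804688), (149.79747009277344, 165.56405639648438), 86.09169006347656)
 white 47 [ 0.5436 -0.0526  0.0697] ((542.9092407226562, -54.773319244384766), (37.747802734375, 8.87516975402832), 81.23995971679688)
 spout 2 [ 0.5164 -0.0604  0.0716]
side captop ((236.6803741455078, 197.62423706054688), (5.343808174133301, 9.517721176147461), 174.9251251220703) [ 0.4634 -0.0504  0.1313]
 foot ((467.0575256347656, -45.54375457763672), (112.27875518798828, 124.15603637695312), 85.64521789550781)
 white 25 [ 0.5425 -0.0552  0.0746] ((543.7760009765625, -55.28411865234375), (37.877723693847656, 5.994915008544922), 85.28826904296875)
 spout 18 [ 0.5219 -0.061   0.0699]
wrist9 basalt 2838 ((619.755615234375, -76.43155670166016), (47.408790588378906, 31.75558853149414), 78.7174301147461)
scene9 basalt 543 ((658.3109741210938, -86.17935180664062), (47.01995849609375, 111.23584747314453), 77.93949127197266)
side9 basalt 610 ((656.3599243164062, -89.0356674194336), (43.96101379394531, 109.7474365234375), 77.86906433105469)
```

View pics/wrist9.png

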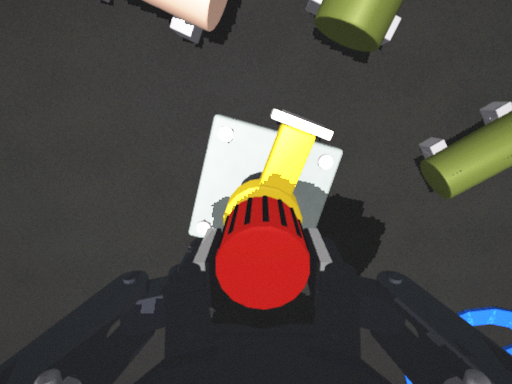

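>>> play_rows:
  deltas: [3.5,0,0,0.006,2,3.5,0,0,0.006,2,3.5,0,0,0.0,0,3.5,0,0,0.0,0,3.5,0,0,0,0]

```text
t: 12.22
position: [0.4778, -0.0433, 0.274]
eef_rot: [179.9, -0.1, 8.0]
wrist_force: [-0.5, -1.4, 13.2]
opening: 0.0442
```

```bash
python3 look.py 10 wrist scene side
```

```text
12.225 [ 0.4778 -0.0433  0.274 ] [ 1.7989e+02 -9.0000e-02  8.0200e+00] [-1.87e+01  6.00e-01  1.19e+02 -1.00e-01  6.03e+01  6.33e+01] [-0.48 -1.4  13.17] 0.04420573655479239
wrist captop ((262.6200866699219, 265.1224365234375), (85.47845458984375, 94.59366607666016), 88.74108123779297) [ 0.4804 -0.0431  0.1284]
 foot ((478.7527770996094, -43.711891174316406), (110.34355926513672, 107.92359924316406), 86.45365905761719)
 white 701 [ 0.5431 -0.057   0.0738] ((542.7403564453125, -57.73410415649414), (38.14938735961914, 6.686572074890137), 77.14875793457031)
 spout 294 [ 0.5273 -0.0527  0.0704]
scene captop ((255.40562438964844, 186.9007568359375), (9.789193153381348, 12.459558486938477), 51.47817611694336) [ 0.4801 -0.0435  0.1298]
 foot ((484.3255615234375, -27.883628845214844), (144.53785705566406, 126.24568176269531), 86.3332290649414)
 white 42 [ 0.5431 -0.0582  0.071 ] ((541.021240234375, -59.19010925292969), (34.87833786010742, 9.155391693115234), 78.99330139160156)
 spout 2 [ 0.5152 -0.0634  0.0734]
side captop ((236.2073211669922, 197.40969848632812), (5.381182670593262, 8.932467460632324), 169.8192901611328) [ 0.4622 -0.0492  0.131 ]
 foot ((493.8463134765625, -48.28746032714844), (111.35910034179688, 145.77627563476562), 86.16780853271484)
 white 32 [ 0.5419 -0.06    0.074 ] ((542.1217041015625, -58.54729461669922), (41.14795684814453, 6.563244819641113), 77.25057983398438)
 spout 13 [ 0.5207 -0.0633  0.07  ]
```

>>> play_rows:
  deltas: [3.5,0,0,-0.2,0,3.5,0,0,-0.5,0,3.5,0,0,-0.5,0,3.5,0,0,0,0,8.54,0,0,0,0,8.54,0,0,0,0,8.54,0,0,0,0,8.54,0,0,0,0,8.54,0,0,0,0]

```text
t: 13.5
position: [0.4768, -0.0428, 0.2838]
eef_rot: [-180.0, 0.0, 8.0]
wrist_force: [0.4, -0.7, -0.1]
opening: 0.0856
```

>>> play_rows:
  deltas: [8.54,0,0,-1,0,8.54,0,0,-2,0,8.54,0,0,-3,0,8.54,0,0,-4,0,8.54,0,0,-4,0,8.54,0,0,0,0,8.54,0,0,0,0]

```text
t: 14.38
position: [0.4767, -0.0427, 0.4236]
eef_rot: [-180.0, 0.0, 8.0]
wrist_force: [0.0, -0.3, -0.1]
opening: 0.0854
```

```bash
python3 look.py 11 wrist scene side; python3 ang.py wrist11 scene11 side11
```

```text
14.375 [ 0.4767 -0.0427  0.4236] [-1.7999e+02  2.0000e-02  8.0000e+00] [-18.7 -10.7 112.5   0.   78.2  63.3] [ 0.01 -0.28 -0.14] 0.08543997659790704
wrist captop ((263.61456298828125, 184.64190673828125), (46.08765411376953, 47.359230041503906), 86.62481689453125) [ 0.4792 -0.0431  0.1428]
 foot ((477.97991943359375, -43.61748504638672), (110.1005859375, 109.79258728027344), 86.28387451171875)
 white 213 [ 0.5426 -0.0569  0.0736] ((519.0076293945312, -51.441497802734375), (38.11791229248047, 56.601356506347656), 75.3966293334961)
 spout 73 [ 0.5258 -0.0559  0.0711]
scene captop ((254.72743225097656, 184.18505859375), (11.119966506958008, 13.298845291137695), 83.50102233886719) [ 0.479  -0.0452  0.1442]
 foot ((477.0535888671875, -50.13188171386719), (125.73787689208984, 180.51541137695312), 7.889230251312256)
 white 40 [ 0.5429 -0.0577  0.0707] ((542.122314453125, -59.4351692199707), (34.76305389404297, 8.352088928222656), 81.57032775878906)
 spout 3 [ 0.5166 -0.0636  0.0728]
side captop ((241.40576171875, 193.18858337402344), (11.368382453918457, 15.766924858093262), 90.72820281982422) [ 0.4762 -0.0474  0.1444]
 foot ((475.5879821777344, -36.29869842529297), (149.50094604492188, 108.65926361083984), 85.58808898925781)
 white 30 [ 0.5421 -0.0591  0.0735] ((542.345458984375, -58.4871711730957), (40.57079315185547, 6.615780353546143), 79.08997344970703)
 spout 15 [ 0.521  -0.0627  0.0686]
wrist11 basalt 2649 ((639.0150146484375, -80.59619140625), (47.20172119140625, 69.76702880859375), 78.12999725341797)
scene11 basalt 545 ((657.2388916015625, -85.89126586914062), (46.90400314331055, 112.69715118408203), 77.95597076416016)
side11 basalt 610 ((656.312255859375, -88.95571899414062), (44.5894889831543, 109.55448913574219), 77.94056701660156)
```

View pics/wrist11.png

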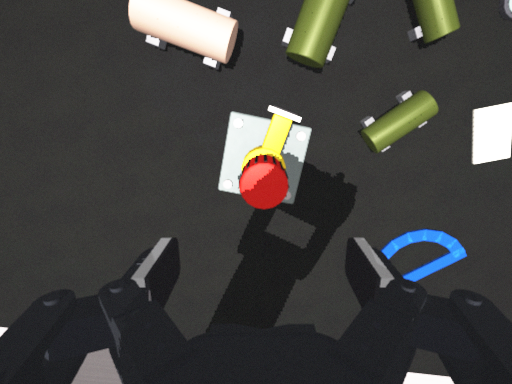

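The cap is back up at 142 mm, the hood points at about -12.3° with the target at about -12.6°, and the gripper is clear. I'm handing in.

```bash
python3 -c "
from cell import ctrl
print(ctrl.job_done())"
```

```text
the job is handed in; nothing more can be done
None
```

I turned the hood about 82° clockwise by its red cap, so its outlet now points at the basalt core. I then let the cap spring up, opened the gripper and raised it clear, and handed the job in. The hand-in gives no verdict.

- **Pressing:** the cap bit after about 11 mm of travel. Wrist force while turning was 13–16 N, which I estimate as 10.5–13.5 N on the drive plate, well under the 22 N limit. I read it only at the end of each move.
- **Aim:** the last pictures put the outlet at about -12.3° from the screw axis and the basalt's middle at about -12.6°. That is roughly 1 mm off at the core; the limit is 20 mm.
- **Release:** the cap's top is back at about 142 mm, and the wrist force is about zero. The basalt was re-measured within a few millimetres of where it started. I did not re-measure the granite or the other loose things, but the arm stayed above them.
- **Disagreement:** the wrist camera and the two fixed cameras differed by about 5 mm in y in absolute position. The aim angles from each agreed within about 1°, so this does not affect the result much.

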